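# Peel the top parts tray off the stuck stack and hold it up

### The arm

A 7-joint arm with a two-finger parallel gripper is mounted at the origin on the work surface. World frame = base frame: x ahead of the robot, y to its left, z up, the work surface at z = 0. Lengths are in m, angles in rad, forces in N, time in s.
With the tool pointing down it reaches from about 0.4 to 0.85 m from the base axis. Payload 10.4 kg.
Tool frame: the origin (TCP) lies at the very end of the fingers, on their centre line; the grasp point (between the pads) lies manip.hold_point_z behind it (manip.hold_point_z is the distance from the TCP to the grasp point, in m); z points along the fingers, y is the direction in which the jaws open and shut (so a half turn about z gives the same grasp; the last joint's range is limited). The gripper opens to 85 mm and grips with 20 to 120 N. Pads are 22 mm wide; open, the fingers measure 114 mm over their backs; the gripper's body (76 mm by 85 mm) begins 54 mm behind the grasp point. The pads swing forward as they close: fully open they stand 13 mm farther back than shut.
Start: joints at [-1.31, 0.332, -0.065, 1.46, 0.022, 1.35, -0.088], TCP at [0.175, 0.6, 0.231] pointing down, gripper open.
Joint ranges: [-2.6, 2.6], [-0.5, 2.12], [-1.47, 1.34], [0.16, 2.42], [-1.27, 4.41], [0.06, 2.06], [-2.6, 2.6]. Speed limits (rad/s): [2.22, 2.22, 2.79, 2.79, 3.14, 3.14, 3.14].

### API

Orientations are given as a unit quaternion [x, y, z, w].
In Python, from workcell import manip gives the robot as it stands.
- The arm moves only by the tool jog_arm, never from a script. Its arguments are lists of equal length, an entry for each row: "translation": the shift along the world's x, y, z in mm, a list of three; "turn": the turn about the world's z in degrees. In form: {"translation": [[x, y, z], ...], "turn": [turn, ...]}. A call has 1 to 12 rows; each row is the pose to reach, as a shift and turn from the pose measured when the call began; what a row does not reach only later rows make up. A row lasts 1/12 s, in which the tool goes at most 41.7 mm and 7.16 degrees, less where a joint would pass 70% of its speed; a pose out of reach is approached as far as the arm can. A call with a gripper value outside its range is refused whole. "grip" is the finger opening in mm, from 0 to 85.4, set as the call begins (left out, the last holds). The fingers move at their own pace and stop on an object; "grip_force" is the grip in N (left out, the last holds). Time passes only in rows, so rows that repeat a pose let the fingers close. It gives the time, the measured TCP pose, the force and the opening at its end, in the units of the state.
- manip.get_obs(): the state, without advancing time (a new reading comes with each control period).
- manip.camera(name): name is "side" or "top" or "wrist"; returns a dict with "frame" (384x512x3 uint8, red, green, blue), "mtx" (3x3 intrinsics, pixels), "pose" (4x4, takes a point from camera to world coordinates). Camera axes: x right, y down, z forward; pixel columns grow to the right and rows downward; lengths in m; the calibration is good to about 2 mm. A picture is of the moment at which its call begins. There is no depth.
- manip.hand_in(): hands the job in, once; it reports no verdict.
Trained networks look in a picture, given as the dict that the camera call returned (one of the last four; its "shot" number tells which), for a name from the list of things; names that differ only in an ending like _2 or _b are one class to them, and where a whole thing is asked for, a point or a joint stands for the part that bears it (a point fixed in the world has none). Each returns a list of dicts, best first, with "confidence" (0 to 1); they miss things now and then, are a little off and sometimes report something else, mostly with a low value. They report only what shows in the picture. A call takes as long as a camera call. They do not tell look-alikes from the thing itself.
- manip.outline_of(picture, label): "mask" (384x512 bool, what is visible of it) and "extent" ([left, top, right, bottom] in pixels, round what is visible of it).
- manip.pinpoint(picture, label): "at" ([column, row] in pixels: a listed point, or the origin of a listed thing).
The state is a dict: "clock": time; "joint_pos": joint angles; "joint_velocities": joint speeds; "tau": joint torques, N m; "position": TCP position; "ee_rot": TCP orientation; "ft_force": force on the tool from outside, world axes, zero at the start; "torque": the same for the moment, N m; "grip_width": opening from 0.0 (shut) to 1.0 (fully open).
Only numpy, scipy, OpenCV 4.12 (cv2) and the standard library are available. Lean on these libraries where they do the work, as an engineer would, in place of code of your own. Each camera call takes 0.05 s, during which the arm holds its last target. There are 200 camera calls.

### The job

Take the brass platter hub out of the top tray and set it down upright, wholly on the round rubber pad. Then pinch the pale top tray by its yellow tab and peel it off the stack it clings to: raise that corner first while the diagonally opposite corner stays down, until the catches let go, leaving the dark trays below standing where they are. Finish still holding the tray by the gripper, roughly level and still, the whole of it at least 15 cm above the cabinet top; leave the cutting head, the acrylic spacers and the spindle puller alone.

Things in the scene. Friction and masses are not known exactly. Their poses are not given: they have to be found in the camera images.
- hub_grip (a point): brass platter hub, 0.45 to 0.75 kg, standing upright in the top tray at the start: foot disc 56 mm across and 10 mm high, above it a plain round boss 34 mm across up to 55 mm above the underside. This point is on its axis, 42 mm above its underside (13 mm below its top). Its z axis is the hub's axis, up.
- hub: the same hub; origin at the centre of its underside, z up its axis.
- pad: round black rubber pad with blue felt centre, fixed on the cabinet top, 120 mm across, 4 mm thick; origin at the centre of its underside. The hub belongs here, wholly on the pad.
- tab (a point): centre (half-way up) of the yellow upright tab at a corner of the pale top tray: a fin 12 mm thick, 52 long, 26 high, its length along the tray's diagonal, direction (0.806, 0.591) in tray x, y; 109 mm from the tray's centre, 58 mm above the cabinet top. It overhangs the corner, nothing beneath: pinch it across its 12 mm from above. Axes as the tray's: x long side, y short side, z up.
- far_corner (a point): the corner of the top tray's flange diagonally opposite the tab, on the flange's underside; 202 mm horizontally from the tab point. Axes as the tray's. 45 mm above the cabinet top at the start.
- tray_mid (a point): centre of the top tray at the level of its flange's underside. Axes as the tray's.
- tray: pale formed plastic tray, 60 to 105 g, flange 150 x 110 mm and 3 mm thick, well 25 mm deep with sloping sides (opening 130 x 90 mm, floor 107 x 67 mm); origin at the centre of its floor's underside. It nests in the stack, its flange resting on four corner lugs.
- stack: the dark trays below, one loose lump of about 0.5 kg, flange 160 x 120 mm, 38 mm high; origin centre of underside, axes as the tray's. Two sprung orange catches on its edges near the far corner hold the top tray's flange, each to some 3 to 6 N: an even lift takes the whole stack along; raised at the tab with the far corner resting, they let go when the tab is 15 to 30 mm up.
- head: bystander: matte black cutting head, about 110 x 60 x 46 mm; origin centre of underside of its block.
- spacer0: bystander: clear acrylic disc spacer, 90 mm across, 8 mm thick, lying flat, lower of two.
- spacer1: bystander: the second clear disc spacer, lying on the first.
- puller: bystander: chrome spindle puller with knurled grip, 155 mm long, 70 mm wide, lying; origin near its middle.
Not all that is in view belongs to the job. There is more than one size of the hub; the job needs the middle-sized. Of the things that look like the pad, take the one that is nearest to the robot's base at the start.

How it is judged:
By the outcome, as a careful person would: the job done as asked, in the order asked, and still so for the second after the job is handed in, while the arm keeps its last pose, push and grip.
It also fails if it takes over 58 s, if anything falls off the work surface, if the arm or the gripper's body presses on something with over 40 N, if the wrist force passes 120 N, or if a joint passes its speed limit or range.

## Working session

There is one attempt and no reset: what is moved stays moved. The work goes in short steps, Python scripts to look and compute and a tool call to move; the robot and the scene stay as the last step left them, time stands still between calls to the robot, and variables do not carry over. Pictures are saved under pics/ and viewed, about 8 in all and at most 12, crops included, and the job is handed in when it is done.

Besides the shell and the picture viewer there is one more tool, called after "Call:" in YAML: its name, and indented under it one key for each argument. jog_arm: Moves the arm, as the interface text tells. Its arguments: {"type":"object","properties":{"translation":{"type":"array"},"turn":{"type":"array"},"grip":{"type":"number"},"grip_force":{"type":"number"}},"required":["translation","turn"]}

```bash
mkdir -p pics; cat > h.py <<'E'
import numpy as np, cv2
from workcell import manip
def save(p,name,crop=None,scale=1):
    f=p["frame"][:,:,::-1]
    if crop: l,t,r,b=crop; f=f[t:b,l:r]
    cv2.imwrite("pics/"+name,cv2.resize(f,None,fx=scale,fy=scale,interpolation=cv2.INTER_CUBIC))
def ray(p,uv):
    d=np.linalg.inv(p["mtx"])@np.array([uv[0],uv[1],1.]); T=np.array(p["pose"]); return T[:3,3],T[:3,:3]@d
def atz(p,uv,z):
    o,d=ray(p,uv); return o+d*(z-o[2])/d[2]
def tri(obs):
    A=np.zeros((3,3));b=np.zeros(3)
    for p,uv in obs:
        o,d=ray(p,uv); d=d/np.linalg.norm(d);M=np.eye(3)-np.outer(d,d);A+=M;b+=M@o
    return np.linalg.solve(A,b)
E
python3 - <<'E'
from h import *
print(manip.hold_point_z, manip.get_obs())
P={n:manip.camera(n) for n in("top","side")}
cv2.imwrite("pics/a.png",np.vstack([P[n]["frame"][:,:,::-1] for n in P])[:, :])
for n,p in P.items():
    save(p,n+"0.png",scale=1.5)
    print(n,np.round(p["pose"],3).tolist())
    for l,z in [("hub_grip",.09),("hub",.05),("pad",0),("tab",.058),("far_corner",.045),("tray_mid",.045),("head",0),("puller",0),("spacer1",.016)]:
        for r in manip.pinpoint(p,l)[:5]: print(n,l,round(r["confidence"],2),np.round(r["at"],1),np.round(atz(p,r["at"],z),3))
E
```

```text
0.0187 {'clock': 0.0, 'joint_pos': array([-1.30960831,  0.33288831, -0.06468829,  1.46096911,  0.02161567,
        1.34987929, -0.08850825]), 'joint_velocities': array([-0.00024825, -0.00077418, -0.00015633, -0.00093961, -0.00109526,
       -0.00015484, -0.00120149]), 'tau': array([-7.00691962e-04, -6.25449300e+01,  4.88092471e-02, -3.91617250e+01,
        1.62168016e-02,  9.84261394e-03, -3.56447185e-05]), 'position': array([0.17490678, 0.59963013, 0.23049236]), 'ee_rot': array([ 1.41415483e-01,  9.89950068e-01, -7.21607841e-04, -5.95424707e-05]), 'ft_force': array([-0.14902151,  0.25023848,  0.15510439]), 'torque': array([ 0.00111919, -0.04879096, -0.05336866]), 'grip_width': 0.9960217329561025}
top [[0.009, -0.98, 0.2, 0.366], [-1.0, -0.01, -0.001, 0.011], [0.003, -0.2, -0.98, 1.039], [0.0, 0.0, 0.0, 1.0]]
top hub_grip 0.88 [228.2 277.3] [0.347 0.057 0.09 ]
top hub_grip 0.59 [191.3 223.3] [0.475 0.15  0.09 ]
top hub_grip 0.53 [140.  229.7] [0.458 0.275 0.09 ]
top hub_grip 0.45 [197.3 222.2] [0.478 0.135 0.09 ]
top hub 0.91 [195.5 228.8] [0.466 0.145 0.05 ]
top hub 0.82 [228.9 278.
[... 777 characters left out ...]
39 [203.  161.6] [0.459 0.192 0.09 ]
side hub 0.7 [169.6 216.5] [ 0.34  -0.006  0.05 ]
side hub 0.48 [216.1 186.3] [0.482 0.106 0.05 ]
side hub 0.41 [201.9 168.1] [0.456 0.223 0.05 ]
side hub 0.22 [326.  210.2] [ 0.746 -0.09   0.05 ]
side pad 0.93 [293.8 251. ] [ 0.63  -0.167  0.   ]
side pad 0.64 [226.7 259. ] [ 0.462 -0.15   0.   ]
side tab 0.68 [244.3 163.2] [0.59  0.204 0.058]
side far_corner 0.72 [188.1 190.7] [0.4   0.112 0.045]
side head 0.94 [324.1 210.4] [ 0.772 -0.029  0.   ]
side head 0.53 [215.8 186.5] [0.49  0.182 0.   ]
side puller 0.82 [200.4 157.3] [0.468 0.39  0.   ]
side spacer1 0.83 [275.6 359.3] [ 0.497 -0.444  0.016]
side spacer1 0.65 [269.3 351.9] [ 0.49  -0.426  0.016]
```

View pics/top0.png

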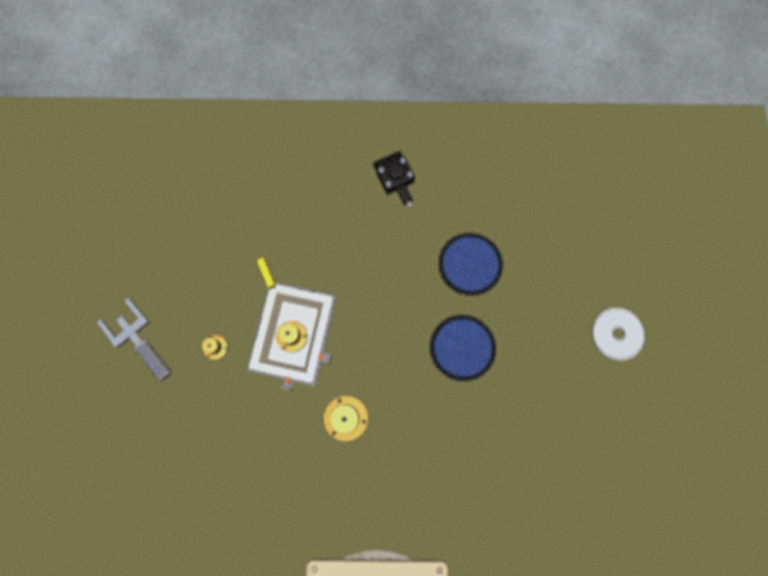

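View pics/side0.png

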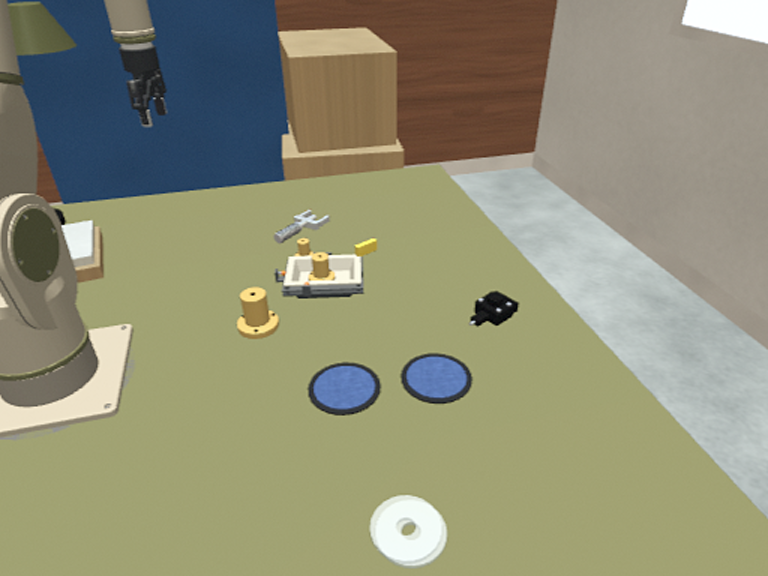

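Top view, in 512x384 pixels. Hub candidates are the small one at (142,231), the one in the tray at (195,224) and the large one at (230,279), so I take the tray one as middle-sized. Pad candidates are (308,232) at about (0.47,-0.145) and (313,177) at about (0.62,-0.165), so I take (308,232) as nearest to the base. The tab is at (177,181) and the orange catches are at (192,256) and (216,239).

```bash
python3 - <<'E'
from h import *
P={n:manip.camera(n) for n in("top","side")}
t=P["top"];s=P["side"]
a=cv2.resize(t["frame"][150:300,120:340,::-1],None,fx=3,fy=3,interpolation=cv2.INTER_CUBIC)
cv2.imwrite("pics/crop.png",a)
def near(l,p,X,k=1):
    T=np.linalg.inv(p["pose"]);c=T[:3,:3]@X+T[:3,3];u=p["mtx"]@(c/c[2]);
    r=[q for q in manip.pinpoint(p,l) if np.hypot(*(np.array(q["at"])-u[:2]))<15]
    return r[0]["at"] if r else None
for l,X in [("hub_grip",[.475,.148,.068]),("hub",[.475,.148,.025]),("pad",[.47,-.147,0]),("tab",[.58,.197,.058]),("far_corner",[.394,.109,.045]),("tray_mid",[.482,.149,.045])]:
    X=np.array(X);u=near(l,t,X);v=near(l,s,X)
    print(l,u,v, None if u is None else atz(t,u,X[2]).round(4), None if v is None else atz(s,v,X[2]).round(4), tri([(t,u),(s,v)]).round(4) if u is not None and v is not None else '')
for p in (t,s):
  for l,z in (("pad",.004),("tray",.048)):
    for r in manip.outline_of(p,l):
      ys,xs=np.nonzero(r["mask"]); print(l,r["confidence"],np.round(r["extent"]),atz(p,(xs.mean(),ys.mean()),z).round(4))
E
```

```text
hub_grip [192.8, 223.7] [211.4, 175.0] [0.4768 0.1495 0.068 ] [0.475  0.1432 0.068 ] [0.4765 0.1501 0.0639]
hub [193.7, 227.8] [213.6, 185.8] [0.471  0.1529 0.025 ] [0.4792 0.149  0.025 ] [0.4755 0.1531 0.0221]
pad [308.3, 230.6] [230.3, 259.0] [ 0.469  -0.1504  0.    ] [ 0.4701 -0.1522  0.    ] [ 0.4698 -0.1506 -0.0015]
tab [173.8, 184.1] [245.4, 163.8] [0.5801 0.204  0.058 ] [0.5927 0.1992 0.058 ] [0.5875 0.2043 0.0542]
far_corner [207.2, 259.2] [193.2, 190.7] [0.3901 0.1131 0.045 ] [0.414  0.1078 0.045 ] [0.4022 0.1131 0.0416]
tray_mid [196.0, 224.0] [218.8, 182.4] [0.4787 0.1446 0.045 ] [0.494  0.1325 0.045 ] [0.4877 0.1453 0.0364]
pad 0.76 [287. 210. 331. 254.] [ 0.4651 -0.149   0.004 ]
pad 0.49 [166. 171. 220. 253.] [0.494  0.1594 0.004 ]
tray 0.76 [170. 173. 222. 257.] [0.4881 0.1523 0.048 ]
pad 0.73 [268. 235. 315. 268.] [ 0.6191 -0.171   0.004 ]
pad 0.59 [205. 241. 254. 277.] [ 0.466  -0.1545  0.004 ]
tray 0.67 [187. 158. 248. 189.] [0.4962 0.154  0.048 ]
```

View pics/crop.png

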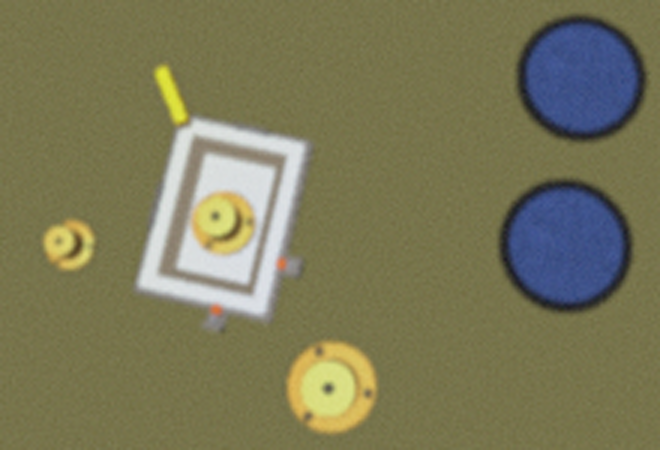

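Call:
jog_arm:
  translation:
    - [298,-455,0]
    - [298,-455,0]
    - [298,-455,0]
    - [298,-455,0]
    - [298,-455,0]
    - [298,-455,0]
    - [298,-455,0]
    - [298,-455,0]
    - [298,-455,0]
    - [298,-455,0]
    - [298,-455,0]
    - [298,-455,0]
  turn: [-85,-85,-85,-85,-85,-85,-85,-85,-85,-85,-85,-85]
  grip: 52

```text
clock: 2.9
position: [0.4497, 0.1799, 0.2317]
ee_rot: [0.775, 0.632, 0.001, -0.0]
ft_force: [1.6, 1.6, 0.2]
grip_width: 0.608
```

The crop confirms it: the tray hub's boss top is at full-frame (192,222), its size is between the other two, and the near pad's centre is at (309,232). I'll settle above the hub and take a wrist look.

Call:
jog_arm:
  translation:
    - [26,-30,-40]
    - [26,-30,-60]
    - [26,-30,-60]
    - [26,-30,-60]
    - [26,-30,-60]
  turn: [0,0,0,0,0]

```text
clock: 3.32
position: [0.4757, 0.151, 0.1729]
ee_rot: [0.775, 0.632, 0.001, -0.0]
ft_force: [0.7, 0.2, -0.2]
grip_width: 0.608
```

```bash
python3 - <<'E'
from h import *
o=manip.get_obs();print(o["position"],o["ee_rot"],o["joint_pos"].round(2))
w=manip.camera("wrist");save(w,"w1.png");print(np.round(w["pose"],3).tolist())
for l,z in [("hub_grip",.065),("hub",.0235),("tab",.058),("far_corner",.045),("tray_mid",.045)]:
    for r in manip.pinpoint(w,l)[:3]: print(l,round(r["confidence"],2),np.round(r["at"],1),atz(w,r["at"],z).round(4))
E
```

```text
[0.47571798 0.15102913 0.17289166] [ 7.74687703e-01  6.32343131e-01  1.05436591e-03 -1.21765274e-04] [-0.8   0.09  0.43  1.89 -0.04  1.17 -0.56]
[[0.98, -0.191, -0.061, 0.491], [-0.2, -0.934, -0.295, 0.226], [-0.001, 0.301, -0.954, 0.316], [0.0, 0.0, 0.0, 1.0]]
hub_grip 0.97 [154.1 296.1] [0.346 0.056 0.065]
hub_grip 0.78 [210.6  42.5] [0.4659 0.281  0.065 ]
hub_grip 0.72 [259.8 188.5] [0.4811 0.1518 0.065 ]
hub 0.73 [215.9  46.9] [0.4658 0.2855 0.0235]
hub 0.66 [262.5 179. ] [0.4844 0.1496 0.0235]
hub 0.5 [365.9 120.6] [0.5998 0.189  0.0235]
tab 0.55 [364.6 120.5] [0.5858 0.1936 0.058 ]
far_corner 0.71 [197.  234.6] [0.4039 0.1086 0.045 ]
```

View pics/w1.png

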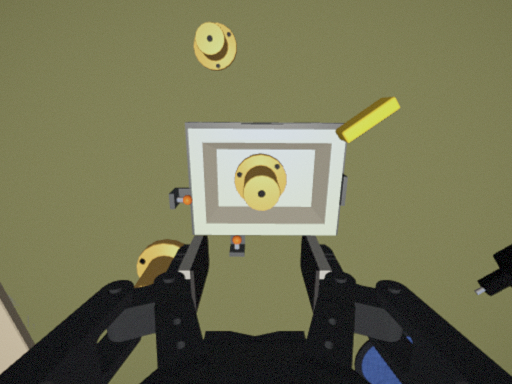

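Wrist view: the hub's boss top is at (262,193) and its foot centre at (261,179). The tray flange corners are about (188,129), (344,129), (338,235) and (193,236), and the tab top's centre is near (369,116). The jaws are parallel to the long side.

```bash
python3 - <<'E'
from h import *
w=manip.camera("wrist")
for n,u,z in [("bosstop",(262,193),.078),("foot",(261,178.5),.033),("TL",(188,129),.048),("TR",(344,129),.048),("BR",(338,235),.048),("BL",(193,236),.048),("tabend1",(394,101),.071),("tabend2",(343,135),.071),("tabc",(369,116),.071)]:
    print(n,atz(w,u,z).round(4))
f=w["frame"].astype(int); m=((f[...,0]>170)&(f[...,1]>150)&(f[...,2]<90)).astype(np.uint8)
n,lab,st,ce=cv2.connectedComponentsWithStats(m)
for i in range(1,n):
    if st[i,4]>80: print(st[i],ce[i],atz(w,ce[i],.068).round(4))
E
```

```text
bosstop [0.4829 0.1508 0.078 ]
foot [0.4833 0.1526 0.033 ]
TL [0.4255 0.2176 0.048 ]
TR [0.5699 0.1881 0.048 ]
BR [0.5521 0.0792 0.048 ]
BL [0.4005 0.1089 0.048 ]
tabend1 [0.6066 0.2058 0.071 ]
tabend2 [0.5617 0.1864 0.071 ]
tabc [0.5851 0.1978 0.071 ]
[342  97  58  46 647] [373.06027821 118.14528594] [0.5895 0.195  0.068 ]
```

Call:
jog_arm:
  translation:
    - [6.5,0,-30]
    - [6.5,0,-60]
    - [6.5,0,-90]
    - [6.5,0,-110]
    - [6.5,0,-122]
    - [6.5,0,-128]
    - [6.5,0,-128]
  turn: [0,0,0,0,0,0,0]

```text
clock: 4.25
position: [0.4816, 0.1503, 0.0435]
ee_rot: [0.775, 0.632, 0.0, -0.0]
ft_force: [-0.4, -0.0, -0.3]
grip_width: 0.608
```

Call:
jog_arm:
  translation:
    - [0,0,0]
    - [0,0,0]
    - [0,0,0]
    - [0,0,0]
    - [0,0,0]
    - [0,0,0]
    - [0,0,0]
    - [0,0,0]
  turn: [0,0,0,0,0,0,0,0]
  grip: 25
  grip_force: 50

```text
clock: 4.92
position: [0.4821, 0.1506, 0.0445]
ee_rot: [0.775, 0.632, 0.001, -0.0]
ft_force: [-2.9, 0.0, 6.5]
grip_width: 0.375
```

Call:
jog_arm:
  translation:
    - [0,0,8]
    - [0,0,20]
    - [0,0,40]
    - [0,0,65]
    - [0,0,90]
    - [0,0,105]
    - [0,0,105]
  turn: [0,0,0,0,0,0,0]

```text
clock: 5.5
position: [0.4836, 0.1511, 0.1529]
ee_rot: [0.775, 0.632, 0.003, 0.0]
ft_force: [-0.0, 0.2, -6.5]
grip_width: 0.382
```

```bash
python3 - <<'E'
from h import *
w=manip.camera("wrist");s=manip.camera("side")
cv2.imwrite("pics/lift.png",np.hstack([cv2.resize(s["frame"][100:300,150:350,::-1],(400,400)),cv2.resize(w["frame"][:,:,::-1],(400,300)).copy() if 0 else cv2.resize(w["frame"][:,64:448,::-1],(400,400))]))
o=manip.get_obs();print(o["position"],o["ft_force"],o["grip_width"])
E
```

```text
[0.48179803 0.1505661  0.14920501] [-0.34476413  0.56266702 -6.73668124] 0.37904019758559737
```

View pics/lift.png

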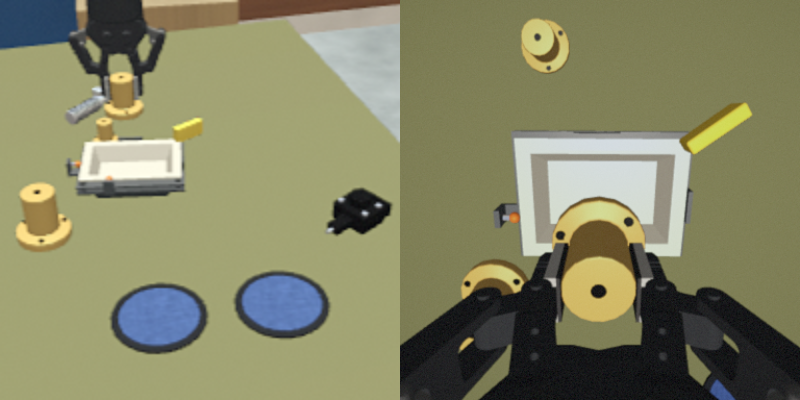

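The side view crop shows the hub held upright above the tray, with tray and stack still in place. The wrist view shows it centred between the pads. The load is 6.7 N, about right for this hub. Next is the pad at (0.469,-0.151).

Call:
jog_arm:
  translation:
    - [-2,-25,0]
    - [-3,-60,0]
    - [-4,-95,0]
    - [-6,-130,0]
    - [-7,-165,0]
    - [-9,-200,0]
    - [-10,-235,0]
    - [-12,-265,0]
    - [-13,-290,0]
    - [-13,-301,0]
    - [-13,-301,-20]
    - [-13,-301,-20]
  turn: [0,0,0,0,0,0,0,0,0,0,0,0]

```text
clock: 6.6
position: [0.466, -0.1508, 0.1254]
ee_rot: [0.775, 0.632, -0.001, -0.002]
ft_force: [-1.6, 1.6, -6.2]
grip_width: 0.38
```

```bash
python3 - <<'E'
from h import *
o=manip.get_obs();print(o["position"],o["ft_force"])
w=manip.camera("wrist");save(w,"w2.png")
for r in manip.outline_of(w,"pad"): print(r["confidence"],np.round(r["extent"]))
for r in manip.pinpoint(w,"pad"): print(r["confidence"],r["at"],atz(w,r["at"],0).round(4))
for r in manip.pinpoint(w,"hub"): print("hub",r["confidence"],r["at"],atz(w,r["at"],o["position"][2]-.0215).round(4))
E
```

```text
[ 0.46602166 -0.15077574  0.12536749] [-1.5583129   1.57216623 -6.18625518]
0.96 [198. 126. 318. 220.]
0.82 [352. 109. 478. 228.]
0.79 [257.0, 183.6] [ 0.4681 -0.1495  0.    ]
0.66 [414.3, 169.0] [ 0.6229 -0.1658  0.    ]
hub 0.67 [256.7, 227.7] [ 0.4675 -0.1501  0.1039]
```

View pics/w2.png

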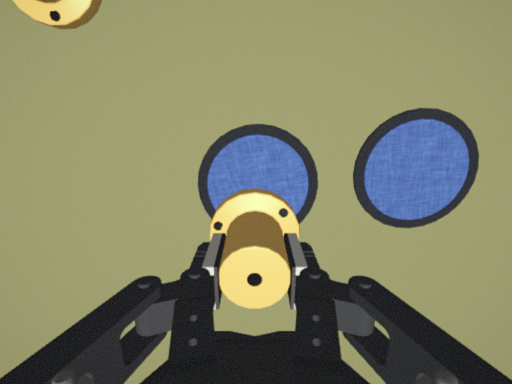

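The wrist view shows the hub centred over the near pad, whose outline spans columns 198-318. The networks put the pad at (0.468,-0.150) and the hub at (0.4675,-0.150), so I'll go straight down.

Call:
jog_arm:
  translation:
    - [2,0,-25]
    - [2,0,-50]
    - [2,0,-70]
    - [2,0,-83]
    - [2,0,-90]
    - [2,0,-93]
    - [2,0,-95]
    - [2,0,-95]
  turn: [0,0,0,0,0,0,0,0]

```text
clock: 7.47
position: [0.4713, -0.1499, 0.0347]
ee_rot: [0.774, 0.633, 0.001, -0.0]
ft_force: [-0.6, 0.5, -6.0]
grip_width: 0.384
```

Call:
jog_arm:
  translation:
    - [0,0,-1]
    - [0,0,-2]
    - [0,0,-3]
    - [0,0,-4]
  turn: [0,0,0,0]

```text
clock: 7.8
position: [0.4715, -0.1498, 0.031]
ee_rot: [0.774, 0.633, 0.001, -0.0]
ft_force: [-0.2, 0.5, -6.2]
grip_width: 0.378
```

Call:
jog_arm:
  translation:
    - [0,0,-1]
    - [0,0,-2]
    - [0,0,-3]
    - [0,0,-4]
  turn: [0,0,0,0]

```text
clock: 8.13
position: [0.4715, -0.1498, 0.0269]
ee_rot: [0.774, 0.633, 0.001, -0.0]
ft_force: [-0.8, -0.4, -6.9]
grip_width: 0.381
```

Call:
jog_arm:
  translation:
    - [0,0,-0.7]
    - [0,0,-1.4]
    - [0,0,-1.5]
    - [0,0,-1.5]
  turn: [0,0,0,0]

```text
clock: 8.47
position: [0.4715, -0.1498, 0.0256]
ee_rot: [0.774, 0.633, 0.001, -0.0]
ft_force: [-3.8, 0.5, 1.0]
grip_width: 0.385
```

Contact: the load has gone onto the pad. I'll release and rise.

Call:
jog_arm:
  translation:
    - [0,0,0]
    - [0,0,0]
    - [0,0,0]
    - [0,0,0]
    - [0,0,0]
  turn: [0,0,0,0,0]
  grip: 58

```text
clock: 8.88
position: [0.4718, -0.1499, 0.0257]
ee_rot: [0.774, 0.633, 0.002, -0.0]
ft_force: [-0.4, -0.4, 0.4]
grip_width: 0.68
```

Call:
jog_arm:
  translation:
    - [0,0,10]
    - [0,0,30]
    - [0,0,60]
    - [0,0,95]
    - [0,0,130]
    - [0,0,150]
  turn: [0,0,0,0,0,0]

```text
clock: 9.38
position: [0.4727, -0.1508, 0.18]
ee_rot: [0.775, 0.632, 0.003, 0.001]
ft_force: [0.9, -0.5, 0.7]
grip_width: 0.682
```

Call:
jog_arm:
  translation:
    - [5,25,0]
    - [15,60,0]
    - [26,95,0]
    - [40,130,0]
    - [52,165,0]
    - [65,200,0]
    - [78,235,0]
    - [90,270,0]
    - [102,305,0]
    - [113,335,0]
    - [119,347,-15]
    - [119,347,-30]
  turn: [-5,-10,-15,-20,-26,-32,-38,-43,-48,-53.5,-53.5,-53.5]
  grip: 45

```text
clock: 10.38
position: [0.5925, 0.2012, 0.1505]
ee_rot: [0.976, 0.218, 0.003, 0.002]
ft_force: [-0.8, 0.4, -0.7]
grip_width: 0.524
```

```bash
python3 - <<'E'
from h import *
o=manip.get_obs();print(o["position"],o["ee_rot"].round(3),o["joint_pos"].round(2))
w=manip.camera("wrist");t=manip.camera("top")
cv2.imwrite("pics/w3.png",np.hstack([w["frame"],cv2.resize(t["frame"][170:270,250:350],(288,288),interpolation=2).copy()[:,:] if 0 else cv2.copyMakeBorder(cv2.resize(t["frame"][180:280,250:350],(288,288)),0,96,0,0,0)])[:,:,::-1])
f=w["frame"].astype(int); m=((f[...,0]>150)&(f[...,1]>140)&(f[...,2]<80)&(f[...,0]-f[...,1]<30)).astype(np.uint8)
n,lab,st,ce=cv2.connectedComponentsWithStats(m)
for i in range(1,n):
    if st[i,4]>150: print(st[i],ce[i].round(),atz(w,ce[i],.068).round(4), cv2.minAreaRect(np.argwhere(lab==i)[:,::-1].astype(np.float32)))
for l,z in (("tab",.058),("far_corner",.045)):
    for r in manip.pinpoint(w,l)[:2]: print(l,r["confidence"],r["at"],atz(w,r["at"],z).round(4))
E
```

```text
[0.59245344 0.201175   0.15050939] [0.976 0.218 0.003 0.002] [-0.84  0.42  0.56  1.59 -0.23  1.19 -1.36]
tab 0.95 [259.0, 206.6] [0.5855 0.1919 0.058 ]
```

View pics/w3.png

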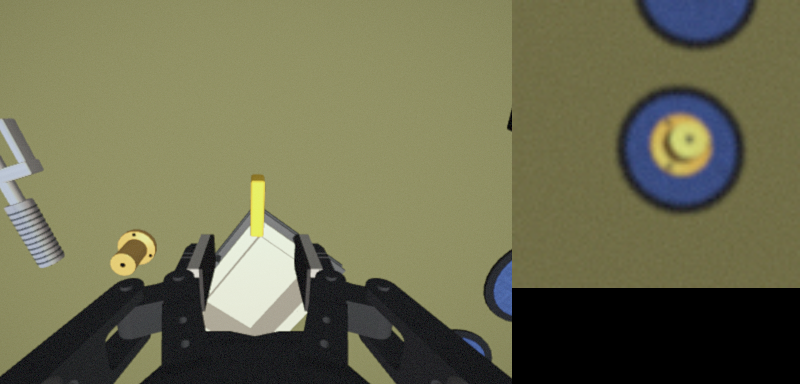

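The crop shows the hub upright and centred on the near pad. In the wrist view the yellow tab, at columns 251-265 and rows 176-236, runs parallel to the jaw faces and lies between the fingers. I'll descend.

Call:
jog_arm:
  translation:
    - [-1.5,-6,-20]
    - [-1.5,-6,-45]
    - [-1.5,-6,-70]
    - [-1.5,-6,-90]
    - [-1.5,-6,-102]
    - [-1.5,-6,-107]
    - [-1.5,-6,-107]
    - [-1.5,-6,-107]
  turn: [0,0,0,0,0,0,0,0]
  grip: 40

```text
clock: 11.25
position: [0.5911, 0.1893, 0.0453]
ee_rot: [0.977, 0.215, 0.003, 0.003]
ft_force: [0.4, 0.2, 0.4]
grip_width: 0.467
```

```bash
python3 - <<'E'
from h import *
w=manip.camera("wrist")
save(w,"w4.png",(150,120,362,300),2.5)
E
```

```text
(no output)
```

View pics/w4.png

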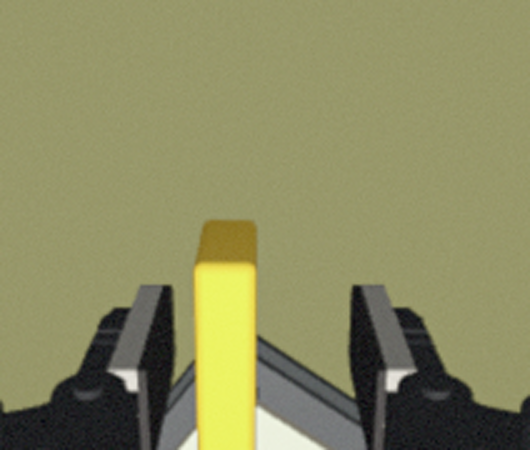

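The tab's centre is about 7 mm to the left of the jaw centre (crop column 227 against 262), which is +y. I'll correct that before closing.

Call:
jog_arm:
  translation:
    - [0,4,-1]
    - [0,7.4,-2]
    - [0,7.4,-2]
    - [0,7.4,-2]
  turn: [0,0,0,0]

```text
clock: 11.63
position: [0.5913, 0.1975, 0.0438]
ee_rot: [0.976, 0.216, 0.003, 0.003]
ft_force: [0.0, -0.2, -0.7]
grip_width: 0.467
```

```bash
python3 - <<'E'
from h import *
w=manip.camera("wrist")
f=w["frame"].astype(int); m=((f[...,0]>130)&(f[...,1]>110)&(f[...,2]<90)&(f[...,0]-f[...,2]>100))
print(manip.get_obs()["position"])
for r in range(190,300,15): 
    x=np.nonzero(m[r,190:330])[0]+190
    d=np.nonzero(f[r,190:330].sum(1)<170)[0]+190
    print(r,x.min() if len(x) else None,x.max() if len(x) else None, d[d<255].max() if (d<255).any() else None, d[d>257].min() if (d>257).any() else None)
E
```

```text
[0.59124676 0.19712597 0.04364885]
190 None None None None
205 None None None None
220 247 264 None None
235 243 267 217 291
250 243 267 218 290
265 243 267 218 270
280 243 266 230 281
295 243 265 212 296
```

The tab is centred now, at column 255 against a jaw middle of 254.5. I'll close gently so it can pivot during the peel.

Call:
jog_arm:
  translation:
    - [0,0,0]
    - [0,0,0]
    - [0,0,0]
    - [0,0,0]
    - [0,0,0]
    - [0,0,0]
    - [0,0,0]
  turn: [0,0,0,0,0,0,0]
  grip: 5
  grip_force: 20

```text
clock: 12.27
position: [0.5913, 0.1972, 0.0437]
ee_rot: [0.976, 0.216, 0.003, 0.003]
ft_force: [-0.4, 0.6, 1.1]
grip_width: 0.135
```

Call:
jog_arm:
  translation:
    - [0,0,1]
    - [0,0,2.5]
    - [0,0,4]
    - [0,0,5.5]
    - [0,0,7]
    - [0,0,8]
    - [0,0,8]
  turn: [0,0,0,0,0,0,0]

```text
clock: 12.85
position: [0.5911, 0.1973, 0.0518]
ee_rot: [0.976, 0.216, 0.003, 0.003]
ft_force: [-1.7, 1.9, -1.5]
grip_width: 0.137
```

```bash
python3 - <<'E'
from h import *
s=manip.camera("side");w=manip.camera("wrist")
cv2.imwrite("pics/peel1.png",np.hstack([cv2.resize(s["frame"][120:220,170:290],(480,400),interpolation=2),cv2.resize(w["frame"][200:384,170:340],(320,400))])[:,:,::-1])
o=manip.get_obs();print(o["position"],o["ft_force"],o["torque"],o["grip_width"])
E
```

```text
[0.59118264 0.19732905 0.05176782] [-1.82971962  2.34110989 -1.27532755] [ 0.34712253  0.14965394 -0.27578344] 0.13653963814230186
```

View pics/peel1.png

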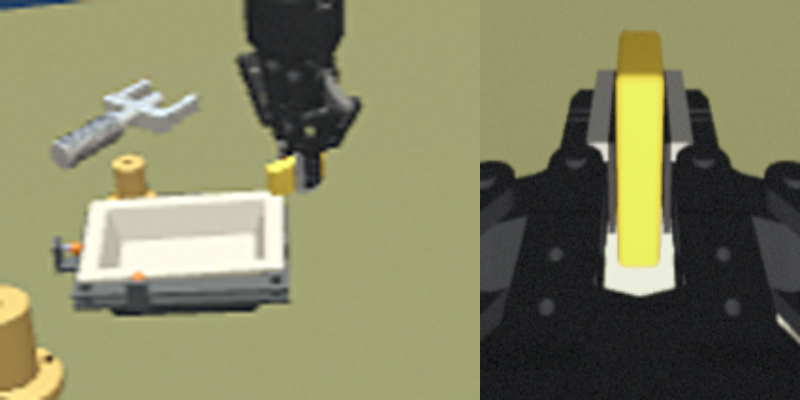

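The side crop shows the tab corner slightly raised, the stack flat on the cabinet and both orange catches still engaged. The tab is firmly between the pads. I'll keep peeling in small steps.

Call:
jog_arm:
  translation:
    - [0,0,1]
    - [0,0,2]
    - [0,0,3]
    - [0,0,4]
    - [0,0,5]
    - [0,0,6]
    - [0,0,6]
  turn: [0,0,0,0,0,0,0]

```text
clock: 13.53
position: [0.5914, 0.1972, 0.0582]
ee_rot: [0.976, 0.216, 0.003, 0.003]
ft_force: [0.3, 1.4, 0.1]
grip_width: 0.14
```

Call:
jog_arm:
  translation:
    - [0,0,1]
    - [0,0,2]
    - [0,0,3]
    - [0,0,4]
    - [0,0,5]
    - [0,0,6]
    - [0,0,6]
  turn: [0,0,0,0,0,0,0]

```text
clock: 14.12
position: [0.5915, 0.1972, 0.0643]
ee_rot: [0.976, 0.216, 0.004, 0.003]
ft_force: [0.5, 0.3, -1.0]
grip_width: 0.137
```

```bash
python3 - <<'E'
from h import *
s=manip.camera("side");t=manip.camera("top")
cv2.imwrite("pics/peel2.png",np.hstack([cv2.resize(s["frame"][120:220,170:290],(480,400),interpolation=2)])[:,:,::-1])
o=manip.get_obs();print(o["position"],o["ft_force"],o["torque"],o["grip_width"])
E
```

```text
[0.59135812 0.19721891 0.06414074] [ 0.43776105  0.29993009 -0.80053135] [ 0.04145656 -0.0318316   0.001151  ] 0.13836933016651845
```

View pics/peel2.png

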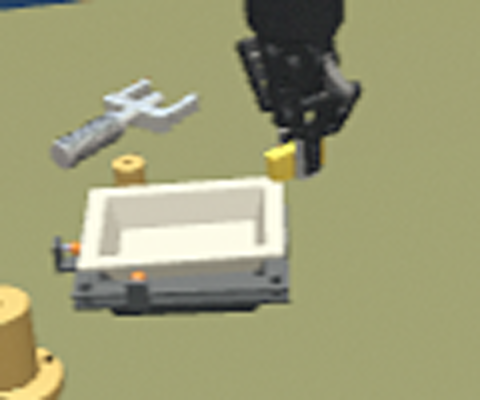

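The stack is still flat. The tray's front rim now stands clear above the orange catch at crop (138,275), and the force has fallen to about the tray's weight (0.8 N), so the catches appear to have let go. I'll go a bit higher, then firm the grip.

Call:
jog_arm:
  translation:
    - [0,0,2]
    - [0,0,4]
    - [0,0,6]
    - [0,0,8]
    - [0,0,10]
    - [0,0,10]
  turn: [0,0,0,0,0,0]

```text
clock: 14.72
position: [0.5916, 0.1974, 0.0747]
ee_rot: [0.976, 0.216, 0.004, 0.002]
ft_force: [0.0, -0.1, -1.1]
grip_width: 0.137
```

Call:
jog_arm:
  translation:
    - [0,0,0]
    - [0,0,0]
    - [0,0,0]
    - [0,0,3]
    - [0,0,8]
    - [0,0,14]
    - [0,0,20]
    - [0,0,26]
    - [0,0,32]
    - [0,0,36]
    - [0,0,40]
    - [0,0,40]
  turn: [0,0,0,0,0,0,0,0,0,0,0,0]
  grip_force: 50

```text
clock: 15.72
position: [0.5921, 0.1975, 0.1157]
ee_rot: [0.976, 0.216, 0.004, 0.002]
ft_force: [0.5, -0.9, -0.8]
grip_width: 0.127
```

```bash
python3 - <<'E'
from h import *
s=manip.camera("side");t=manip.camera("top")
cv2.imwrite("pics/peel3.png",np.hstack([cv2.resize(s["frame"][110:220,160:300],(500,393),interpolation=2),cv2.resize(t["frame"][160:270,160:240],(286,393),interpolation=2)])[:,:,::-1])
o=manip.get_obs();print(o["position"],o["ft_force"],o["torque"],o["grip_width"])
for l in ("tab","far_corner","stack","tray_mid"):
    a=manip.pinpoint(t,l);b=manip.pinpoint(s,l)
    print(l,[x["confidence"] for x in a[:1]+b[:1]],tri([(t,a[0]["at"]),(s,b[0]["at"])]).round(4) if a and b else (a,b))
E
```

```text
[0.59161885 0.19735702 0.11473916] [ 0.2717276  -0.7762771  -1.76401174] [ 0.02680193 -0.04971959 -0.00858416] 0.1293925722819853
tab [0.68, 0.69] [0.5864 0.1995 0.1249]
far_corner [0.63, 0.58] [0.4044 0.1056 0.1075]
stack [0.59] ([], [{'at': [218.0, 190.9], 'confidence': 0.59}])
tray_mid [0.72, 0.78] [0.4864 0.1429 0.1129]
```

View pics/peel3.png

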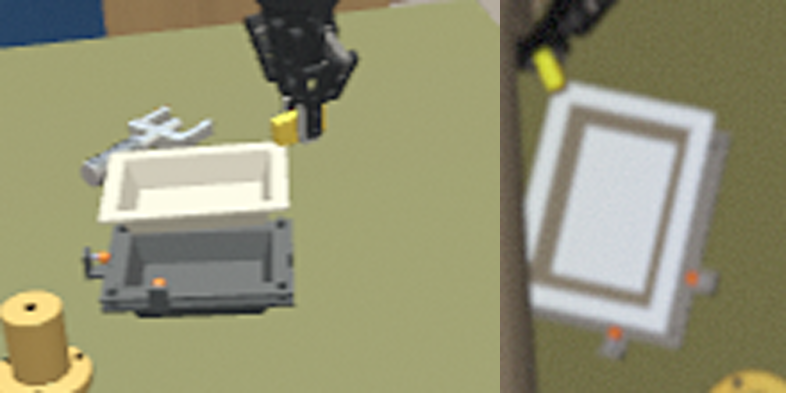

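The tray has come free and looks roughly level: tab about 0.125 m, far corner about 0.108 m. The dark stack stays in place with its catches. I'll raise it to final height.

Call:
jog_arm:
  translation:
    - [0,0,5]
    - [0,0,15]
    - [0,0,28]
    - [0,0,42]
    - [0,0,56]
    - [0,0,70]
    - [0,0,84]
    - [0,0,98]
    - [0,0,110]
    - [0,0,116]
    - [0,0,120]
    - [0,0,120]
  turn: [0,0,0,0,0,0,0,0,0,0,0,0]

```text
clock: 17.22
position: [0.5918, 0.1973, 0.2355]
ee_rot: [0.976, 0.216, 0.004, 0.002]
ft_force: [0.2, 0.0, -1.3]
grip_width: 0.131
```

Call:
jog_arm:
  translation:
    - [0,0,0]
    - [0,0,0]
    - [0,0,0]
    - [0,0,0]
    - [0,0,0]
    - [0,0,0]
    - [0,0,0]
    - [0,0,0]
  turn: [0,0,0,0,0,0,0,0]

```text
clock: 17.88
position: [0.5918, 0.1974, 0.2354]
ee_rot: [0.976, 0.216, 0.004, 0.002]
ft_force: [-0.9, 0.1, -1.6]
grip_width: 0.126
```

```bash
python3 - <<'E'
from h import *
s=manip.camera("side");t=manip.camera("top")
cv2.imwrite("pics/fin.png",np.hstack([cv2.resize(s["frame"][60:290,150:350],(430,494),interpolation=2),cv2.resize(t["frame"][120:290,140:340][:,:],(360,306),interpolation=2) if 0 else cv2.copyMakeBorder(cv2.resize(t["frame"][120:290,140:340],(360,306)),0,188,0,0,0)])[:,:,::-1])
o=manip.get_obs();print(o["position"],o["ft_force"],o["joint_velocities"].round(3).max(),o["grip_width"])
for l in ("tab","far_corner","tray_mid"):
    a=manip.pinpoint(t,l);b=manip.pinpoint(s,l)
    print(l,[x["confidence"] for x in a[:1]+b[:1]],tri([(t,a[0]["at"]),(s,b[0]["at"])]).round(4) if a and b else (a,b))
E
```

```text
[0.59185585 0.1972972  0.2354566 ] [ 0.23187808 -0.45207705 -0.22794138] 0.002 0.13187950143603888
tab [0.76, 0.98] [0.5899 0.1976 0.2453]
far_corner [0.82, 0.77] [0.4041 0.1058 0.2383]
tray_mid [0.92, 0.58] [0.4865 0.1481 0.2287]
```

View pics/fin.png

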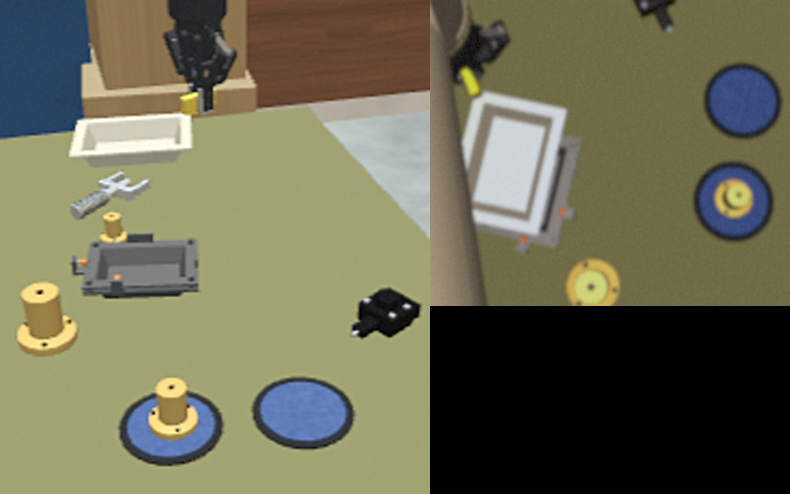

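The final view shows the tray held level and high, the stack standing, the hub upright on the near pad, and the bystanders in view where they were. Everything is at rest, so I'll hand in.

```bash
python3 -c "
from workcell import manip
print(manip.hand_in())"
```

```text
the job is handed in; nothing more can be done
None
```

The job is done and handed in at about 18 s of the allowed 58 s.

**Hub:** I took the middle-sized hub from the tray and set it upright on the pad nearest the base. The last pictures show it standing well inside the pad's rim.

**Tray:** I pinched the tray by its yellow tab with 20 N and raised the tab corner slowly. The catches let go at about 20 mm or less of lift, and the force then fell to about the tray's weight. I firmed the grip to 50 N and lifted.

**Last checks:**
- The tray is held and still, with flange points measured at 0.23–0.24 m. The well's floor is therefore at about 0.20 m, above the required 0.15 m.
- The tilt is only a few degrees. The networks' heights for the tab, far corner and tray middle disagree by up to about 1 cm, so it can't be read more finely than that.
- The dark stack, with its catches, looks unmoved.
- I didn't touch the cutting head, spacers or puller. The head and puller look unmoved in the last picture, but the spacers were outside that crop.

**Correction on the way:** the first descent to the tab was 7 mm off centre. A wrist picture showed it, and I corrected it before closing the gripper.

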